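# Set the double lid on the pickling crock and lift the outer lid off alone

### The arm

A 6-joint arm with a two-finger parallel gripper is mounted at the origin on a cart in front of the work surface, level with it; the furniture and walls round the work are solid. World frame = base frame: x ahead of the robot, y to its left, z up, the work surface at z = 0. Lengths are in m, angles in rad, forces in N, time in s.
With the tool pointing down it reaches from about 0.35 to 0.975 m from the base axis. Payload 4.9 kg.
Tool frame: the origin (TCP) lies on the centre line of the jaws, within the pads' length; the fingertips stand manip.tip_reach ahead of it and the grasp point (between the pads) is the TCP (manip.tip_reach is the distance from the TCP to the fingertips, in m); z points along the fingers, y is the line along which they close (so a half turn about z gives the same grasp; the last joint's range is limited). The gripper opens to 85 mm and grips with 20 to 120 N. Pads are 22 mm wide; open, the fingers measure 114 mm over their backs; the gripper's body (76 mm by 85 mm) begins 54 mm behind the grasp point. The pads swing forward as they close: fully open they stand 13 mm farther back than shut.
Start: joints at [1.117, 0.053, 1.613, -0, 1.476, -0.119], TCP at [0.205, 0.59, 0.25] pointing down, gripper open.
Joint ranges: [-3.01, 3.01], [-1.01, 2.22], [0.06, 2.58], [-1.02, 4.17], [0.09, 2.62], [-3.14, 3.14]. Speed limits (rad/s): [2.57, 2.57, 3.14, 3.14, 3.14, 3.14].

### API

Orientations are given as a unit quaternion [w, x, y, z].
In Python, from plant import manip gives the robot as it stands. The module is installed in compiled form; this text tells all that it offers.
- The arm moves only by the tool move_arm, never from a script. Its argument "rows" is a list of rows, each a list of 7 numbers: the shift along the tool's x, y, z in cm, then the turn, a rotation vector about the tool's x, y, z in degrees, then the opening, from -1 (shut) to 1 (fully open). In form: [[tx, ty, tz, ax, ay, az, jaw], ...]. A call has 1 to 20 rows; each row shifts and turns the commanded pose from where the row before left it, along the tool's axes as they then stand; what a row does not reach is not made up. A row lasts 1/12 s, in which the tool goes at most 41.7 mm and 7.16 degrees, less where a joint would pass 70% of its speed; a pose out of reach is approached as far as the arm can. A call is refused whole if a number of a shift passes 4.17 or a number of a turn 7.16, either way. A call with a gripper value outside its range is refused whole. The fingers move at their own pace and stop on an object; the grip force is fixed at half the most. Time passes only in rows, so rows that do not move let the fingers close. It gives the time, the measured TCP pose, the force, the opening and the grip force at its end, in the units of the state.
- manip.state(): the state, without advancing time (a new reading comes with each control period).
- manip.grab_frame(name): name is "side" or "top"; returns a dict with "img" (384x512x3 uint8, blue, green, red), "mtx" (3x3 intrinsics, pixels), "R" (3x3) and "t" (3): a world point X has camera coordinates R X + t. Camera axes: x right, y down, z forward; pixel columns grow to the right and rows downward; lengths in m; the calibration is good to about 2 mm. A picture is of the moment at which its call begins. There is no depth.
- manip.job_done(): hands the job in; it is judged then, once.
The state is a dict: "time": time; "joint_pos": joint angles; "joint_vel": joint speeds; "joint_efforts": joint torques, N m; "tool_pos": TCP position; "tool_rot": TCP orientation; "contact_force": force on the tool from outside, world axes, zero at the start; "ft_torque": the same for the moment, N m; "gripper_width": opening from 0.0 (shut) to 1.0 (fully open); "grasp_force": force on a finger pad.
Only numpy, scipy, OpenCV 4.12 (cv2) and the standard library are available. Lean on these libraries where they do the work, as an engineer would, in place of code of your own. Each camera call takes 0.05 s, during which the arm holds its last target. There are 200 camera calls.

### The job

The pickling crock's two lids are parked on a wooden ring, the cream inner lid hooked under the beech outer lid: take them up together by the black knob and lower them gently onto the blue-grey crock until the inner lid rests in the mouth and the outer lid sits down on the rim. Then turn the knob clockwise until its white pointer stands on the green mark, which unhooks the inner lid, and lift the outer lid straight up on its own, so that the inner lid stays seated and undisturbed for the pressing weight. Finish still holding the outer lid level, about 10 cm above the crock; do not touch the inner lid, and leave everything else standing where it is.

Things in the scene. Friction and masses are not known exactly. Their poses are not given: they have to be found in the camera images.
- crock: blue-grey stoneware crock with a cream band and two lug handles, round, 150 mm across the belly (184 over the lugs, which stand 79 mm up at most), 105 mm high, 1.9 kg, loose, upright. Origin: centre of its underside, z up; its yaw does not matter. Rim 144 mm outside.
- crock_mouth (a point): centre of the crock's mouth, level with the top of the rim, 105 mm above the underside. Mouth 126 mm wide with a 3 mm bevel; 13 mm below the rim (92 mm above the underside) a level ledge (opening 104 mm) carries the inner lid.
- lid_ring: low wooden ring, 132 mm outside, 92 mm inside, 22 mm high, 0.35 kg, loose; both lids are parked on it at the start, the outer lid lying on the inner one. Origin: centre of its underside.
- outer_lid: round beech lid, 160 mm across, 10 mm thick, 0.38 kg with its knob. Origin: centre of the flat underside, which comes to rest on the crock's rim (105 mm above the crock's underside); z up. A lip 6 mm deep (153 mm inside) goes round the outside of the rim. An oblong boss under its middle reaches 10 mm down into the inner lid's slot and keeps the two lids in line (about 2.5 mm play).
- release_mark (a point): outer end of the green mark on the outer lid's top, 38 mm from the lid's axis towards the lid's +x; a second green bar on the wood prolongs it. A steel disc 72 mm across carries the mark, and a red stretch (catch hooked) 0.95 to 1.4 rad counter-clockwise of it.
- catch_knob (a joint): angle of the black knob against the outer lid, rad, about z, positive counter-clockwise from above: 0 = pointer on the green mark, inner lid free (it clears up to about 0.2 rad off); above 0.8 = inner lid hooked. Starts at 1.0 to 1.35; stops at -1.5 and 1.5, so the mark is not at a stop. Stays where left; friction 0.03 N m, much less than it takes to turn the outer lid lying on the rim.
- knob_grip (a point): where to grip the knob: on its axis, 36 mm above the outer lid's underside. The grip is an upright black bar 42 mm long (along this point's x), 14 mm thick (along its y), 17 to 45 mm above the outer lid's underside, on a round foot 45 mm across whose top is at 17 mm. A white line on top and on the end face marks the pointer end (+x).
- catch_bar (a point): centre of the knob's steel catch bar, hidden below the inner lid: 34 by 10 by 8 mm, turning with the knob, its long axis along this point's x; top 16 mm and bottom 24 mm below the outer lid's underside. With both lids seated in the crock it hangs free, 3 mm below the inner lid.
- inner_lid: round cream stoneware disc, 120 mm across, 10 mm thick, 0.22 kg, hidden at the start. Origin: centre of its underside, z up; slot 44 by 20 mm along its x. Hooked and lifted it hangs with its underside 16 mm below the outer lid's; from parked, the outer lid rises 6 mm before it follows. Seated, its underside is 92 mm above the crock's; the outer lid then has 3 mm to go down to the rim.
- press_weight: round cream stoneware weight with a small knob, 94 mm across, 46 mm high, 0.6 kg; stays where it is. Origin: centre of its underside.
- salt_mill: brown wooden mill, 58 mm across, 150 mm high; stays where it is. Origin: centre of its underside.
- spice_jar_tan: glass spice jar with dark cap and tan label, 41 mm across, 105 mm high; stays where it is. Origin: centre of its underside.
- spice_jar_dark: glass spice jar with dark cap and dark filling, 41 mm across, 105 mm high; stays where it is. Origin: centre of its underside.
- cruet: dark glass vinegar cruet with a pale pourer, 53 mm across, 163 mm high; stays where it is. Origin: centre of its underside.
- bowl: white bowl, 150 mm across, 67 mm high; stays where it is. Origin: centre of its underside.
- mug: pale mug with a handle, 83 by 116 mm, 94 mm high; stays where it is. Origin: centre of its underside.

How it is judged:
By the outcome, as a careful person would: the job done as asked, in the order asked, and still so for the second after the job is handed in, while the arm keeps its last pose, push and grip.
It also fails if it takes over 54 s, if anything falls off the work surface, if the arm or the gripper's body presses on something with over 40 N, if the wrist force passes 120 N, or if a joint passes its speed limit or range.

## Working session

There is one attempt and no reset: what is moved stays moved. The work goes in short steps, Python scripts to look and compute and a tool call to move; the robot and the scene stay as the last step left them, time stands still between calls to the robot, and variables do not carry over. Pictures are saved under pics/ and viewed, at most 10 in all, crops included, and the job is handed in when it is done.

Besides the shell and the picture viewer there is one more tool, called after "Emit:" in YAML: its name, and indented under it one key for each argument. move_arm: Moves the arm, as the interface text tells. Its arguments: {"type":"object","properties":{"rows":{"type":"array","items":{"type":"array","items":{"type":"number"}}}},"required":["rows"]}

```bash
mkdir -p pics; python3 - <<'E'
from plant import manip
import cv2,numpy as np
for n in("side","top"):
    f=manip.grab_frame(n); cv2.imwrite(f"pics/{n}0.png",cv2.resize(f["img"],(768,576),interpolation=cv2.INTER_CUBIC)); np.savez(f"{n}0.npz",**f)
    print(n,f["mtx"].tolist(),f["R"].round(4).tolist(),f["t"].round(4).tolist(), (-f["R"].T@f["t"]).round(3))
print(manip.state(),manip.tip_reach)
E
```

```text
side [[376.48630188209955, 0.0, 255.61406704817261], [0.0, 376.48630188209955, 190.42495962284366], [0.0, 0.0, 1.0]] [[0.8304, -0.557, 0.0113], [-0.2651, -0.413, -0.8713], [0.49, 0.7206, -0.4906]] [-0.3559, 0.2245, 1.1321] [-0.2   -0.921  0.755]
top [[400.76329251600237, 0.0, 252.37530730127116], [0.0, 400.76329251600237, 190.88259820753134], [0.0, 0.0, 1.0]] [[-0.0088, -0.9999, -0.0065], [-0.9892, 0.0097, -0.1462], [0.1462, 0.0052, -0.9892]] [0.0198, 0.4556, 1.2341] [0.27  0.009 1.288]
{'time': 0.1, 'joint_pos': array([ 1.11700022e+00,  5.32931595e-02,  1.61415771e+00, -2.60643700e-05,
        1.47603752e+00, -1.18993031e-01]), 'joint_vel': array([ 3.29799377e-04, -2.31847167e-04, -1.23071277e-03, -2.87685646e-03,
        2.01610963e-03, -2.65687115e-05]), 'joint_efforts': array([ 5.27819111e-05, -3.94901097e+01, -3.71362996e+01, -8.65283550e-05,
        3.97232405e-03,  3.66617269e-05]), 'tool_pos': array([0.2051283 , 0.58980804, 0.2491839 ]), 'tool_rot': array([-2.55323951e-04,  1.66619473e-01,  9.86020818e-01, -9.12923598e-04]), 'contact_force': array([ 1.71944106, -0.13057469, -0.17022708]), 'ft_torque': array([0.08117128, 0.05551463, 0.03045522]), 'grasp_force': 0.0, 'gripper_width': 1.0020823240318366} 0.019
```

View pics/side0.png

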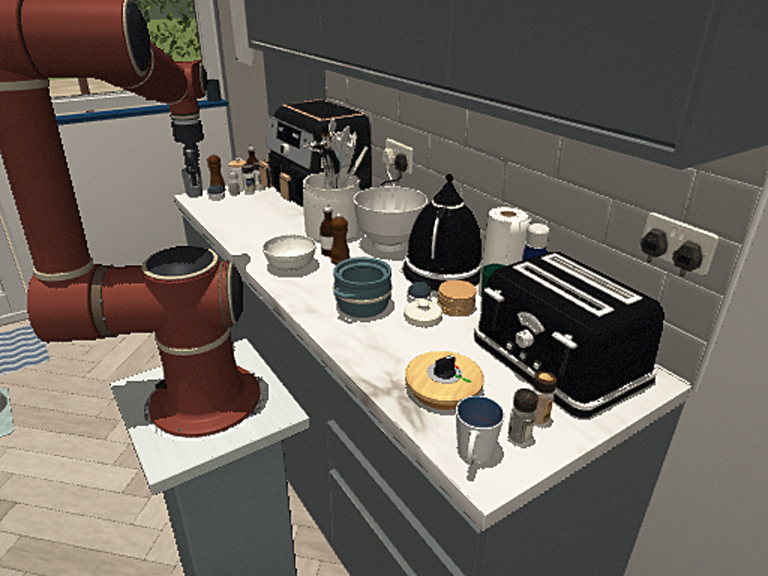

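View pics/top0.png

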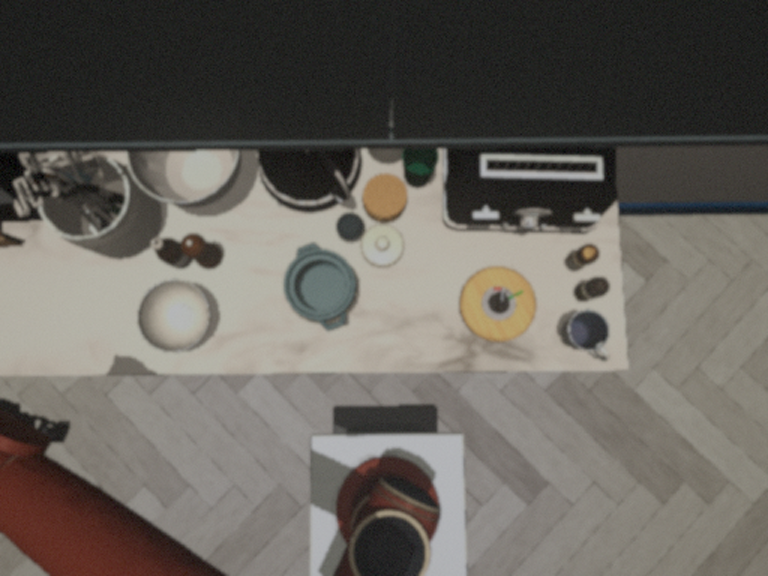

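The side view shows the crock mouth near (363,272) and the lids near (445,376). In the top view the crock is at (321,286) and the lid disc at (498,303), with the knob and green mark visible. Next I'll enlarge these.

```bash
python3 - <<'E'
import cv2,numpy as np
s=np.load("side0.npz")["img"];t=np.load("top0.npz")["img"]
def c(im,x,y,w,h,k): return cv2.resize(im[y:y+h,x:x+w],None,fx=k,fy=k,interpolation=cv2.INTER_CUBIC)
a=c(s,262,228,66,50,6);b=c(s,215,165,66,50,6);d=c(t,300,172,66,56,6);e=c(t,182,158,66,56,6)
cv2.imwrite("pics/crop0.png",cv2.convertScaleAbs(np.vstack([np.hstack([a,b]),np.hstack([d,e])])[:600],alpha=1.3))
E
```

```text
(no output)
```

View pics/crop0.png

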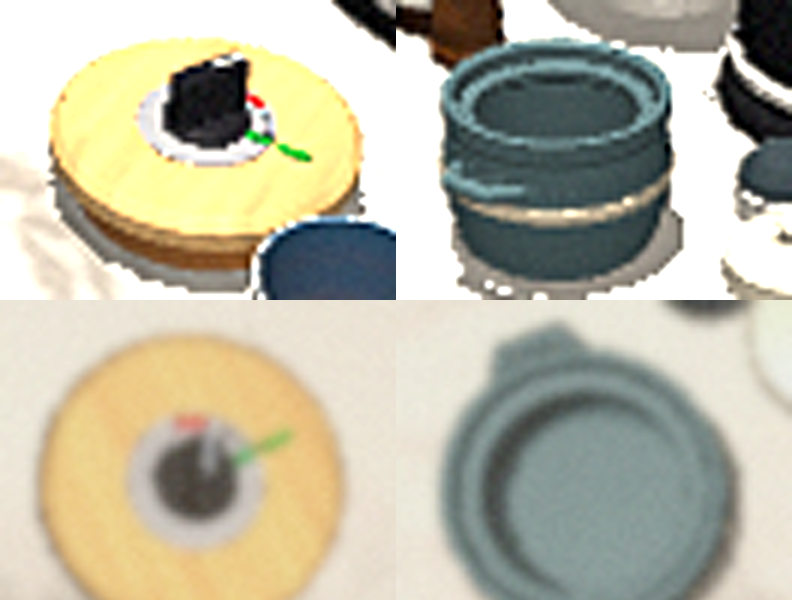

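The crops show the lid's steel disc, green bar and red stretch in both views, and the crock rim is clear. I'll fit circles to the edges in both views for the lid top and crock rim, and fit the knob yaw.

```bash
cat > h.py <<'E'
import numpy as np,cv2
from scipy.optimize import least_squares
from scipy.ndimage import map_coordinates
def proj(f,X):
    c=np.atleast_2d(X)@f["R"].T+f["t"]; p=c@f["mtx"].T; return p[:,:2]/p[:,2:]
def circ(c,r,a): return np.c_[c[0]+r*np.cos(a),c[1]+r*np.sin(a),np.full_like(a,c[2])]
A=np.linspace(0,2*np.pi,90,endpoint=False)
def edge(f,c,r,w,sel=None,ch=None):
    """strongest edge along the projected normal; returns edge pts, normals, idx"""
    g=f["img"].astype(float); g=cv2.GaussianBlur(g,(0,0),.7)
    p=proj(f,circ(c,r,A)); n=proj(f,circ(c,r+.002,A))-p; n/=np.linalg.norm(n,axis=1)[:,None]
    s=np.arange(-w,w+.01,.25); q=p[:,None]+n[:,None]*s[None,:,None]
    I=np.stack([map_coordinates(g[...,k],[q[...,1],q[...,0]],order=1) for k in range(3)],-1)
    G=np.linalg.norm(np.gradient(I,axis=1),axis=-1); j=G.argmax(1); G=G[np.arange(90),j]
    return p+n*s[j][:,None],n,(G>np.median(G)*.6)&(j>0)&(j<len(s)-1)
def fit(views,c,r,w=5,masks=None,fixz=None,it=8):
    c=np.array(c,float)
    for k in range(it):
        E=[edge(f,c,r,max(1.5,w*(.7**k))) for f in views]
        if masks: E=[(e,n,o&m(A)) for (e,n,o),m in zip(E,masks)]
        def res(x):
            x=x if fixz is None else np.r_[x[:2],fixz]
            return np.concatenate([(((e-proj(f,circ(x,r,A)))*n).sum(1))[o] for f,(e,n,o) in zip(views,E)])
        s=least_squares(res,c,loss="soft_l1",f_scale=.3); c=s.x
        if fixz is not None:c[2]=fixz
    rr=res(c); return c,np.median(abs(rr)),len(rr)
def onplane(f,uv,z):
    d=f["R"].T@np.linalg.solve(f["mtx"],np.r_[uv,1]); o=-f["R"].T@f["t"]; return o+d*(z-o[2])/d[2]
E
cat > m0.py <<'E'
from h import *
S=np.load("side0.npz");T=np.load("top0.npz")
S={k:S[k] for k in S};T={k:T[k] for k in T}
l0=onplane(T,np.array([498,303])/1.5,.042);k0=onplane(T,np.array([321,286])/1.5,.105)
print(l0,k0)
cs=-S["R"].T@S["t"]
def far(c,lim): # far half seen from side camera
    b=np.arctan2(c[1]-cs[1],c[0]-cs[0]); return lambda a:np.cos(a-b)>lim
al=lambda a:a>-9
for nm,c0,r,zz in(("lid",l0,.08,.042),("crock",k0,.072,.105)):
    for vs,ms,fz in(([S,T],[far(c0,-.2),al],None),([T],[al],zz),([S],[far(c0,-.2)],zz)):
        print(nm,fz,*fit(vs,c0,r,4,ms,fz))
E
python3 m0.py
```

```text
[ 0.41698365 -0.23295343  0.042     ] [0.44698973 0.12974788 0.105     ]
lid None [ 0.41903599 -0.23310506  0.03456162] 0.2520966310614335 130
lid 0.042 [ 0.41707663 -0.23073462  0.042     ] 0.25325958603038756 80
lid 0.042 [ 0.41283751 -0.24115532  0.042     ] 0.2419355354457247 51
crock None [0.44597829 0.12780324 0.10674549] 0.27432983312058673 104
crock 0.105 [0.44562854 0.12805964 0.105     ] 0.26256720928992006 58
crock 0.105 [0.44979247 0.13084357 0.105     ] 0.2972010737003918 43
```

```bash
cat > m1.py <<'E'
exec(open("m0.py").read().split("for nm")[0])
for lim in(.2,.5):
  print(lim,fit([S],l0,.08,3,[far(l0,lim)],.042),fit([S,T],l0,.08,3,[far(l0,lim),al]),fit([S],k0,.072,3,[far(k0,lim)],.105),fit([S,T],k0,.072,3,[far(k0,lim),al]))
G={}
for n,f in(("S",S),("T",T)):
    h=cv2.cvtColor(f["img"],cv2.COLOR_BGR2HSV).astype(int); b=f["img"].astype(int)
    c=proj(f,l0)[0]; yy,xx=np.mgrid[:384,:512]; near=np.hypot(xx-c[0],yy-c[1])<25
    for col,m in(("g",(b[...,1]-b[...,2]>15)&(b[...,1]-b[...,0]>15)),("r",(b[...,2]-b[...,1]>50)&(b[...,2]-b[...,1]>0)&(b[...,1]-b[...,0]<25))):
        m=m&near; p=np.c_[xx[m],yy[m]]
        if len(p)<3: print(n,col,len(p)); continue
        e=onplane(f,p.mean(0),.042); P=np.array([onplane(f,q,.042) for q in p]); d=np.linalg.svd(P-P.mean(0))[2][0]
        print(n,col,len(p),p.mean(0),e,"dir",np.degrees(np.arctan2(d[1],d[0])))
        G[n+col]=p.mean(0)
def tri(a,b):
    s=least_squares(lambda X:np.r_[proj(S,X)[0]-a,proj(T,X)[0]-b],[.42,-.23,.05]); return s.x,s.fun
if "Sg" in G: print(tri(G["Sg"],G["Tg"]))
vis=[]
for f,x,y in((S,262,228),(S,215,165),(T,300,172),(T,182,158)):
    im=cv2.resize(f["img"][y:y+50,x:x+66],None,fx=6,fy=6,interpolation=cv2.INTER_NEAREST)
    for c,r,col in(([.417,-.232,.042],.08,(0,0,255)),([.417,-.232,.042],.036,(255,0,0)),([.446,.128,.105],.072,(0,0,255)),([.446,.128,.105],.063,(255,0,0))):
        p=((proj(f,circ(np.array(c),r,A))-[x,y]+.5)*6*8).astype(np.int32); cv2.polylines(im,[p],True,col,1,cv2.LINE_AA,3)
    vis.append(im)
cv2.imwrite("pics/ov0.png",np.vstack([np.hstack(vis[:2]),np.hstack(vis[2:])]))
E
python3 m1.py
```

```text
[ 0.41698365 -0.23295343  0.042     ] [0.44698973 0.12974788 0.105     ]
0.2 (array([ 0.41261644, -0.24092984,  0.042     ]), np.float64(0.2380711386946351), 39) (array([ 0.41887796, -0.23296978,  0.03462901]), np.float64(0.2490025524890242), 119) (array([0.44892322, 0.13054445, 0.105     ]), np.float64(0.23762313990489337), 33) (array([0.44556213, 0.12780716, 0.10686988]), np.float64(0.25513993023690645), 94)
0.5 (array([ 0.41276822, -0.24083051,  0.042     ]), np.float64(0.1936520824958951), 30) (array([ 0.41868391, -0.2328264 ,  0.03491243]), np.float64(0.25616292955996334), 110) (array([0.44737173, 0.13053893, 0.105     ]), np.float64(0.22998569475301936), 27) (array([0.44534451, 0.12785707, 0.10686018]), np.float64(0.25455197556819087), 85)
S g 18 [307.5        251.77777778] [ 0.43451486 -0.26982738  0.042     ] dir 109.92280851936029
S r 5 [303.8 244.2] [ 0.44924326 -0.23530636  0.042     ] dir -100.74789245585403
T g 7 [341.71428571 196.85714286] [ 0.43289371 -0.26393317  0.042     ] dir 114.98405025751835
T r 4 [331.5 192. ] [ 0.44856278 -0.2325812   0.042     ] dir -90.55896765060797
(array([ 0.43534058, -0.26602537,  0.03856884]), array([-0.7086797 ,  0.13730963,  0.40101508, -0.63543143]))
```

View pics/ov0.png

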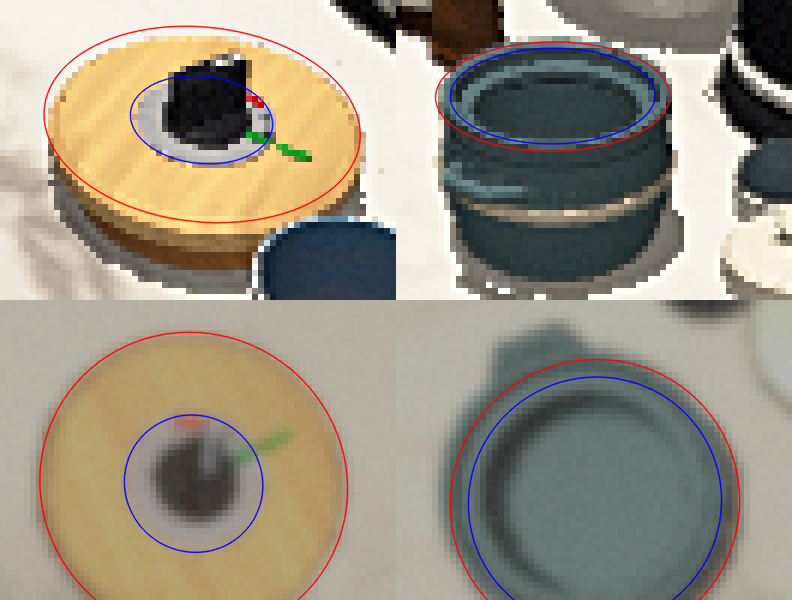

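Overlay: in the top view the crock circle sits about 1 px too far right and down. The fit is being pulled by the belly and shadow on the camera-facing side. I'll refit the outward arcs only, and fit the knob bar yaw by silhouette.

```bash
cat > m2.py <<'E'
exec(open("m0.py").read().split("for nm")[0])
ct=-T["R"].T@T["t"]
def out(c,lim,lug=None):
    b=np.arctan2(c[1]-ct[1],c[0]-ct[0]); print("outdir",b)
    return lambda a:(np.cos(a-b)>lim)&((np.cos(a-lug)<.92) if lug is not None else True)
lug=np.arctan2(136/6,55/6*1.) # rough image lug direction: up-left
lug=np.arctan2(55,136)
for lim in(-.2,.1):
  for r in(.0785,.08): print("lidT",r,fit([T],l0,r,3,[out(l0,lim)],.042))
  print("crockT",fit([T],k0,.072,3,[out(k0,lim,lug)],.105), fit([T],k0,.072,3,[out(k0,lim,None)],.105))
for r in(.0785,): print("lidS",fit([S],l0,r,3,[far(l0,.2)],.042),fit([S],l0,r,3,[far(l0,.2)],.039))
# bar silhouette in S: dark pixels above steel disc
im=S["img"].astype(int).max(2); K=8
yy,xx=np.mgrid[232:256,285:310]
dark=(im[232:256,285:310]<70).astype(float)
def sil(x,y,yaw,z0):
    m=np.zeros((24*K,25*K),np.uint8); c,s=np.cos(yaw),np.sin(yaw)
    P=[[x+c*a-s*b,y+s*a+c*b,z0+h] for a in(-.021,.021) for b in(-.007,.007) for h in(.017,.045)]
    F=[[x+.0225*np.cos(t),y+.0225*np.sin(t),z0+h] for t in A[::3] for h in(.011,.017)]
    for Q in(P,F):
        p=(proj(S,np.array(Q))-[285,232]+.5)*K; cv2.fillConvexPoly(m,cv2.convexHull(p.astype(np.int32)),1)
    return cv2.resize(m.astype(np.float32),(25,24),interpolation=cv2.INTER_AREA)
best=sorted((abs(sil(x,y,w,z0)-dark).sum(),w,x,y,z0) for w in np.arange(-.6,.61,.1) for x in np.arange(.410,.426,.002) for y in np.arange(-.242,-.226,.002) for z0 in(.028,.032))
print(dark.sum());[print(np.round(b,3)) for b in best[:12]]
E
python3 m2.py
```

```text
[ 0.41698365 -0.23295343  0.042     ] [0.44698973 0.12974788 0.105     ]
outdir -1.0261951296910383
lidT 0.0785 (array([ 0.41774644, -0.23292469,  0.042     ]), np.float64(0.2396578637883847), 50)
outdir -1.0261951296910383
lidT 0.08 (array([ 0.41707038, -0.2313428 ,  0.042     ]), np.float64(0.2097576810855166), 50)
outdir 0.599779898284285
outdir 0.599779898284285
crockT (array([0.44958923, 0.13256605, 0.105     ]), np.float64(0.26197367945265626), 38) (array([0.44976008, 0.13255733, 0.105     ]), np.float64(0.27532095279084257), 40)
outdir -1.0261951296910383
lidT 0.0785 (array([ 0.41770843, -0.23312407,  0.042     ]), np.float64(0.24853420509645374), 42)
outdir -1.0261951296910383
lidT 0.08 (array([ 0.417002  , -0.23145223,  0.042     ]), np.float64(0.12500731849635804), 42)
outdir 0.599779898284285
outdir 0.599779898284285
crockT (array([0.4494021, 0.1330611, 0.105    ]), np.float64(0.26631484898536706), 30) (array([0.44956479, 0.13296587, 0.105     ]), np.float64(0.2813727320128109), 32)
lidS (array([ 0.41402922, -0.23969604,  0.042     ]), np.float64(0.24360022298480988), 39) (array([ 0.41686998, -0.23638485,  0.039     ]), np.float64(0.21978512135713654), 39)
172.0
[ 3.0969e+01  2.0000e-01  4.2000e-01 -2.3400e-01  2.8000e-02]
[31.469  0.2    0.416 -0.238  0.032]
[ 3.2062e+01  2.0000e-01  4.1800e-01 -2.3600e-01  3.2000e-02]
[ 3.2406e+01  1.0000e-01  4.1800e-01 -2.3400e-01  2.8000e-02]
[ 3.2484e+01  1.0000e-01  4.2000e-01 -2.3400e-01  2.8000e-02]
[ 3.2625e+01  2.0000e-01  4.2000e-01 -2.3200e-01  2.8000e-02]
[ 3.2688e+01  1.0000e-01  4.2000e-01 -2.3200e-01  2.8000e-02]
[ 3.2859e+01  2.0000e-01  4.2200e-01 -2.3200e-01  2.8000e-02]
[ 3.3109e+01  1.0000e-01  4.1600e-01 -2.3800e-01  3.2000e-02]
[ 3.3484e+01  3.0000e-01  4.2000e-01 -2.3400e-01  2.8000e-02]
[ 3.3719e+01  2.0000e-01  4.1800e-01 -2.3400e-01  2.8000e-02]
[ 3.4078e+01  3.0000e-01  4.1800e-01 -2.3600e-01  3.2000e-02]
```

```bash
cat > go.py <<'E'
import sys,numpy as np
from scipy.spatial.transform import Rotation as Ro
from plant import manip
def st():
    s=manip.state(); q=s["tool_rot"]; R=Ro.from_quat(np.r_[q[1:],q[0]]).as_matrix()
    return s,s["tool_pos"],R
if __name__=="__main__":
    s,p,R=st(); yaw=np.arctan2(R[1,0],R[0,0])
    a=[float(v) for v in sys.argv[1:]]
    print("t",round(s["time"],2),"p",p.round(4),"yaw",round(yaw,3),"tilt",R[:,2].round(4),"F",s["contact_force"].round(2),"T",s["ft_torque"].round(2),"w",round(s["gripper_width"],3),"g",round(s["grasp_force"],1),"q6",s["joint_pos"][5].round(3))
    for i in range(0,len(a),3): 
        print("cm in tool axes",(R.T@(np.array(a[i:i+3])-p)*100).round(2)); p=np.array(a[i:i+3])
E
python3 go.py .43 .12 .25 .418 -.2345 .25
```

```text
t 0.1 p [0.2051 0.5898 0.2492] yaw 2.807 tilt [-8.0e-04 -1.7e-03 -1.0e+00] F [ 1.72 -0.13 -0.17] T [0.08 0.06 0.03] w 1.002 g 0.0 q6 -0.119
cm in tool axes [-3.668e+01 -3.698e+01 -2.000e-02]
cm in tool axes [-10.51 -33.88   0.06]
```

Emit:
move_arm:
  rows:
    - [-1.1,-1.1,0,0,0,0,1]
    - [-2.3,-2.3,0,0,0,0,1]
    - [-2.3,-2.3,0,0,0,0,1]
    - [-2.3,-2.3,0,0,0,0,1]
    - [-2.3,-2.3,0,0,0,0,1]
    - [-2.3,-2.3,0,0,0,0,1]
    - [-2.3,-2.3,0,0,0,0,1]
    - [-2.3,-2.3,0,0,0,0,1]
    - [-2.3,-2.3,0,0,0,0,1]
    - [-2.3,-2.3,0,0,0,0,1]
    - [-2.3,-2.3,0,0,0,0,1]
    - [-2.3,-2.3,0,0,0,0,1]
    - [-2.3,-2.3,0,0,0,0,1]
    - [-2.3,-2.3,0,0,0,0,1]
    - [-2.3,-2.3,0,0,0,0,1]
    - [-2.3,-2.4,0,0,0,0,1]
    - [-1.1,-1.3,0,0,0,0,1]

```text
time: 1.52
tool_pos: [0.4311, 0.1175, 0.2499]
tool_rot: [0.0, 0.168, 0.986, -0.001]
contact_force: [-0.1, 0.7, -0.2]
gripper_width: 1.001
grasp_force: 0.0
```

Emit:
move_arm:
  rows:
    - [-0.5,-1.5,0,0,0,0,1]
    - [-0.8,-2.5,0,0,0,0,1]
    - [-0.8,-2.5,0,0,0,0,1]
    - [-0.8,-2.5,0,0,0,0,1]
    - [-0.8,-2.5,0,0,0,0,1]
    - [-0.8,-2.5,0,0,0,0,1]
    - [-0.8,-2.5,0,0,0,0,1]
    - [-0.8,-2.5,0,0,0,0,1]
    - [-0.8,-2.5,0,0,0,0,1]
    - [-0.8,-2.5,0,0,0,0,1]
    - [-0.8,-2.5,0,0,0,0,1]
    - [-0.8,-2.5,0,0,0,0,1]
    - [-0.8,-2.5,0,0,0,0,1]
    - [-0.4,-2.4,0,0,0,0,1]
    - [0,0,0,0,0,-6.5,1]
    - [0,0,0,0,0,-6.5,1]
    - [0,0,0,0,0,-6.5,1]
    - [0,0,0,0,0,-6.5,1]
    - [0,0,0,0,0,0,1]

```text
time: 3.1
tool_pos: [0.4179, -0.2344, 0.2497]
tool_rot: [-0.0, -0.06, 0.998, 0.0]
contact_force: [1.2, -0.4, -0.5]
gripper_width: 1.001
grasp_force: 0.0
```

```bash
python3 go.py .418 -.2345 .12 .418 -.2345 .071
```

```text
t 3.1 p [ 0.4179 -0.2344  0.2497] yaw -3.021 tilt [-9.e-04  6.e-04 -1.e+00] F [ 1.18 -0.39 -0.53] T [-0.03 -0.    0.01] w 1.001 g 0.0 q6 -2.358
cm in tool axes [-0.02 -0.02 12.97]
cm in tool axes [-0.  -0.   4.9]
```

Emit:
move_arm:
  rows:
    - [0,0,2,0,0,0,1]
    - [0,0,3,0,0,0,1]
    - [0,0,3,0,0,0,1]
    - [0,0,3,0,0,0,1]
    - [0,0,1.7,0,0,0,1]
    - [0,0,0,0,0,0,1]

```text
time: 3.6
tool_pos: [0.4153, -0.2321, 0.118]
tool_rot: [-0.004, -0.058, 0.998, 0.003]
contact_force: [-0.4, 0.6, -0.6]
gripper_width: 0.996
grasp_force: 0.0
```

```bash
cat > snap.py <<'E'
import sys
from h import *
from plant import manip
n=sys.argv[1]; X=[float(v) for v in sys.argv[2:5]]; w=int(sys.argv[5]) if len(sys.argv)>5 else 66
o=[]
for v in("side","top"):
    f=manip.grab_frame(v); np.savez(f"{v}{n}.npz",**f); c=proj(f,X)[0].round().astype(int); x,y=c-w//2; print(v,"crop origin",x,y,"scale",396/w)
    o.append(cv2.convertScaleAbs(cv2.resize(f["img"][y:y+w,x:x+w],(396,396),interpolation=cv2.INTER_CUBIC),alpha=1.2))
cv2.imwrite(f"pics/snap{n}.png",np.hstack(o))
E
python3 snap.py 1 .418 -.2345 .08
```

```text
side crop origin 264 204 scale 6.0
top crop origin 302 167 scale 6.0
```

View pics/snap1.png

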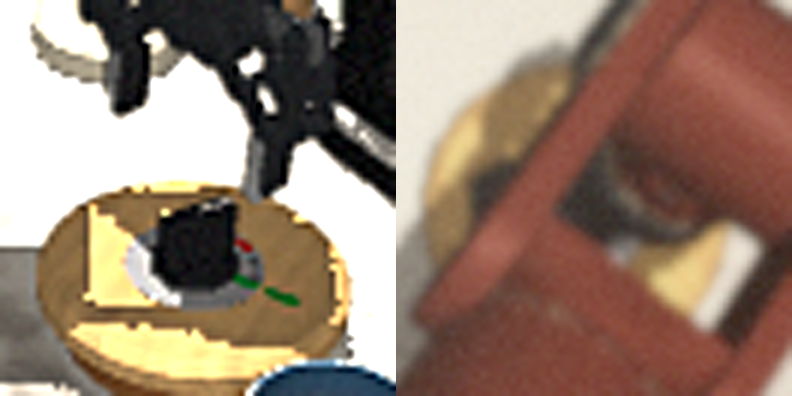

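The fingers straddle the knob: tips at (127,110) and (268,190), midpoint over the bar at (198,215).

```bash
python3 go.py .418 -.2345 .072
```

```text
t 3.7 p [ 0.4179 -0.2342  0.123 ] yaw -3.024 tilt [-1.1e-03  9.0e-04 -1.0e+00] F [-0.49  0.03  0.8 ] T [ 0.02 -0.04  0.02] w 0.998 g 0.0 q6 -2.354
cm in tool axes [-0.01 -0.04  5.1 ]
```

Emit:
move_arm:
  rows:
    - [0,0,1.2,0,0,0,1]
    - [0,0,1.2,0,0,0,1]
    - [0,0,1.2,0,0,0,1]
    - [0,0,1,0,0,0,1]
    - [0,0,0.4,0,0,0,1]
    - [0,0,0,0,0,0,1]
    - [0,0,0,0,0,0,0.2]
    - [0,0,0,0,0,0,-0.3]
    - [0,0,0,0,0,0,-0.6]
    - [0,0,0,0,0,0,-1]
    - [0,0,0,0,0,0,-1]
    - [0,0,0,0,0,0,-1]

```text
time: 4.7
tool_pos: [0.4185, -0.2348, 0.0739]
tool_rot: [0.0, -0.059, 0.998, -0.0]
contact_force: [-0.5, 0.7, 13.2]
gripper_width: 0.149
grasp_force: 57.9
```

```bash
python3 go.py .418 -.2345 .072
```

```text
t 4.7 p [ 0.4185 -0.2348  0.0739] yaw -3.023 tilt [ 9.e-04 -9.e-04 -1.e+00] F [-0.52  0.74 13.18] T [-0.01  0.18 -0.06] w 0.149 g 57.9 q6 -2.356
cm in tool axes [0.05 0.03 0.19]
```

Emit:
move_arm:
  rows:
    - [0,0,-0.2,0,0,0,-1]
    - [0,0,-0.3,0,0,0,-1]
    - [0,0,-0.4,0,0,0,-1]
    - [0,0,-0.4,0,0,0,-1]
    - [0,0,-0.4,0,0,0,-1]
    - [0,0,-0.5,0,0,0,-1]
    - [0,0,-0.8,0,0,0,-1]
    - [0,0,-1.0,0,0,0,-1]
    - [0,0,-1.0,0,0,0,-1]
    - [0,0,-1.0,0,0,0,-1]
    - [0,0,0,0,0,0,-1]
    - [0,0,0,0,0,0,-1]
    - [0,0,0,0,0,0,-1]

```text
time: 5.78
tool_pos: [0.418, -0.2343, 0.1332]
tool_rot: [-0.0, -0.059, 0.998, 0.0]
contact_force: [-0.3, -0.4, -7.4]
gripper_width: 0.149
grasp_force: 58.9
```

```bash
python3 go.py .449 .1315 .28; python3 snap.py 2 .418 -.2345 .1 88
```

```text
t 5.78 p [ 0.418  -0.2343  0.1332] yaw -3.023 tilt [-2.e-04  1.e-04 -1.e+00] F [-0.26 -0.41 -7.36] T [ 0.04  0.06 -0.01] w 0.149 g 58.9 q6 -2.356
cm in tool axes [ -7.42  35.96 -14.67]
side crop origin 253 188 scale 4.5
top crop origin 292 155 scale 4.5
```

View pics/snap2.png

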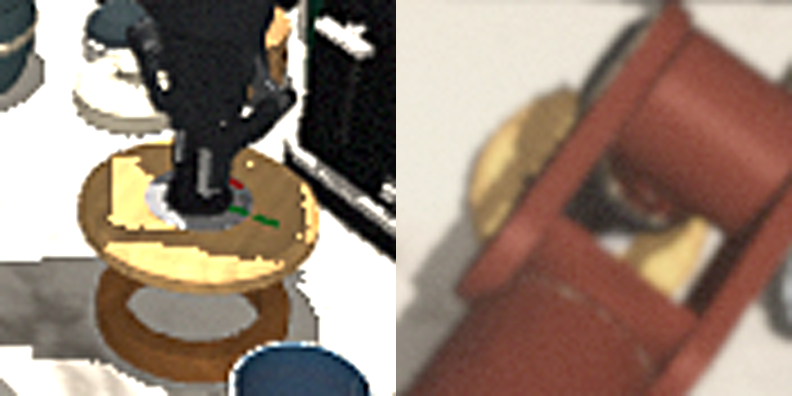

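Ring is left empty in the side view and both lids hang level under the knob. The weight of about 7 N fits both. Moving over the crock.

Emit:
move_arm:
  rows:
    - [0,0,-0.8,0,0,0,-1]
    - [0,0,-1.6,0,0,0,-1]
    - [0,0,-2,0,0,0,-1]
    - [0,0,-2,0,0,0,-1]
    - [0,0,-2,0,0,0,-1]
    - [0,0,-2,0,0,0,-1]
    - [0,0.5,-1.5,0,0,0,-1]
    - [-0.1,1,-0.6,0,0,0,-1]
    - [-0.4,1.5,-0.2,0,0,0,-1]
    - [-0.4,2,0,0,0,0,-1]
    - [-0.4,2,0,0,0,0,-1]
    - [-0.4,2,0,0,0,0,-1]
    - [-0.4,2,0,0,0,0,-1]
    - [-0.4,2,0,0,0,0,-1]
    - [-0.4,2,0,0,0,0,-1]
    - [-0.4,2,0,0,0,0,-1]
    - [-0.4,2,0,0,0,0,-1]

```text
time: 7.3
tool_pos: [0.4316, -0.0397, 0.2594]
tool_rot: [-0.001, -0.06, 0.998, 0.0]
contact_force: [-0.4, -1.0, -5.9]
gripper_width: 0.148
grasp_force: 58.9
```

Emit:
move_arm:
  rows:
    - [-0.4,2,0,0,0,0,-1]
    - [-0.4,2,0,0,0,0,-1]
    - [-0.4,2,0,0,0,0,-1]
    - [-0.4,2,0,0,0,0,-1]
    - [-0.4,2,0,0,0,0,-1]
    - [-0.4,2,0,0,0,0,-1]
    - [-0.4,2,0,0,0,0,-1]
    - [-0.4,1.5,0,0,0,0,-1]
    - [-0.2,1,0,0,0,0,-1]
    - [0,0.4,0,0,0,0,-1]
    - [0,0,0,0,0,0,-1]
    - [0,0,0,0,0,0,-1]
    - [0,0,0,0,0,0,-1]

```text
time: 8.38
tool_pos: [0.4459, 0.1298, 0.2601]
tool_rot: [-0.0, -0.059, 0.998, -0.0]
contact_force: [-0.4, 1.1, -5.8]
gripper_width: 0.152
grasp_force: 59.0
```

```bash
python3 go.py .449 .1315 .16
```

```text
t 8.38 p [0.4459 0.1298 0.2601] yaw -3.023 tilt [-3.e-04 -6.e-04 -1.e+00] F [-0.35  1.07 -5.83] T [ 0.04 -0.03  0.06] w 0.152 g 59.0 q6 -1.566
cm in tool axes [-0.33  0.14 10.01]
```

Emit:
move_arm:
  rows:
    - [-0.1,0,0.8,0,0,0,-1]
    - [-0.2,0.1,1.2,0,0,0,-1]
    - [0,0,1.5,0,0,0,-1]
    - [0,0,1.5,0,0,0,-1]
    - [0,0,1.2,0,0,0,-1]
    - [0,0,0.8,0,0,0,-1]
    - [0,0,0,0,0,0,-1]
    - [0,0,0,0,0,0,-1]
    - [0,0,0,0,0,0,-1]

```text
time: 9.13
tool_pos: [0.4495, 0.1318, 0.1911]
tool_rot: [0.001, -0.059, 0.998, 0.0]
contact_force: [-0.3, 0.4, -6.1]
gripper_width: 0.151
grasp_force: 59.0
```

```bash
python3 go.py .449 .1315 .16;  python3 snap.py 3 .449 .1315 .13 80
cat > m3.py <<'E'
import sys
from h import *
from go import st
n=sys.argv[1]; f=np.load(f"side{n}.npz"); f={k:f[k] for k in f}; s,p,R=st()
cs=-f["R"].T@f["t"]; b=np.arctan2(p[1]-cs[1],p[0]-cs[0])
for r,dz in((.0785,.035),(.0785,.032),(.08,.032)):
    for lim in(-.2,.2):
        print(r,dz,lim,fit([f],[p[0],p[1],p[2]-dz],r,3,[lambda a:np.cos(a-b)>lim],p[2]-dz))
E
python3 m3.py 3; sed -i 's/float(sys/float(sys/' m3.py; sed 's/{n}/2/; s/s,p,R=st()/p=np.array([.418,-.2343,.1332])/' m3.py > m4.py; python3 m4.py 2
```

```text
t 9.13 p [0.4495 0.1318 0.1911] yaw -3.023 tilt [ 1.5e-03  2.0e-04 -1.0e+00] F [-0.34  0.43 -6.07] T [-0.04 -0.06  0.03] w 0.151 g 59.0 q6 -1.563
cm in tool axes [ 0.06 -0.03  3.11]
side crop origin 201 134 scale 4.95
top crop origin 173 149 scale 4.95
0.0785 0.035 -0.2 (array([0.43993816, 0.12411008, 0.15662411]), np.float64(0.5496983746361231), 31)
0.0785 0.035 0.2 (array([0.43881995, 0.12547329, 0.15662411]), np.float64(0.4993308770068967), 28)
0.0785 0.032 -0.2 (array([0.43597438, 0.116982  , 0.15962411]), np.float64(0.41338581370921107), 30)
0.0785 0.032 0.2 (array([0.43566709, 0.12065664, 0.15962411]), np.float64(0.6342926353687561), 29)
0.08 0.032 -0.2 (array([0.43436898, 0.11319401, 0.15962411]), np.float64(0.3919914074829046), 29)
0.08 0.032 0.2 (array([0.4345586 , 0.11891843, 0.15962411]), np.float64(0.6538456869263602), 27)
0.0785 0.035 -0.2 (array([ 0.41554578, -0.2358444 ,  0.0982    ]), np.float64(0.2279003456939427), 39)
0.0785 0.035 0.2 (array([ 0.41579253, -0.23578473,  0.0982    ]), np.float64(0.22194146838974865), 28)
0.0785 0.032 -0.2 (array([ 0.41215027, -0.23977128,  0.1012    ]), np.float64(0.2650182748981618), 40)
0.0785 0.032 0.2 (array([ 0.41218707, -0.23973684,  0.1012    ]), np.float64(0.20844442110004363), 28)
0.08 0.032 -0.2 (array([ 0.41192099, -0.24027026,  0.1012    ]), np.float64(0.26314586679174223), 39)
0.08 0.032 0.2 (array([ 0.41083935, -0.2414837 ,  0.1012    ]), np.float64(0.2523127873060115), 28)
```

View pics/snap3.png

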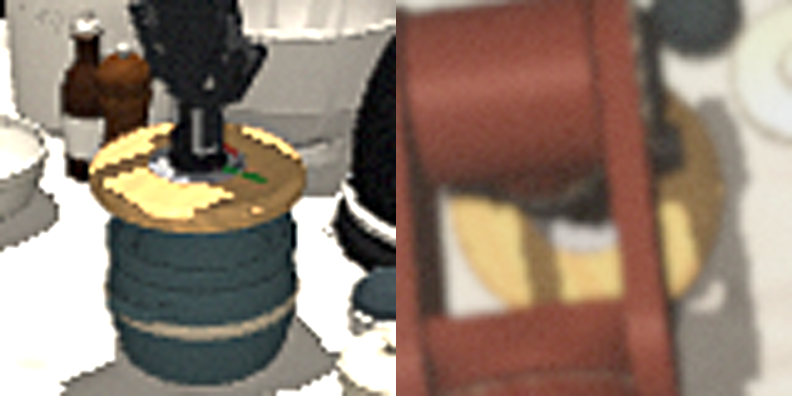

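Side: lid edges at columns 89 and 306 of the crop, level over the crock. Top: lid edges at crop x about 450 and 722. I'll compare these extents with the prediction.

```bash
python3 - <<'E'
from h import *
L=lambda n:{k:v for k,v in np.load(n).items()}
S=L("side0.npz");T=L("top0.npz")
def ext(f,c,r):
    p=proj(f,circ(np.array(c),r,np.linspace(0,6.28,720))); return np.r_[p.min(0),p.max(0)].round(1)
c=lambda x,s,o:np.round(np.array(x)/s+o-.5,1)
print("lid S parked pred",ext(S,[.418,-.2343,.042],.079),"obs",c([52,360],6,262),c([38],6,228))
print("lid S lifted pred",ext(S,[.418,-.2343,.1012],.079),"obs",c([78,320],4.5,253),c([142],4.5,188))
print("lid S now pred",ext(S,[.4495,.1318,.159],.079),"obs",c([89,306],4.95,201),c([122],4.95,134))
print("rim S pred",ext(S,[.4495,.1318,.105],.072),"obs",c([45,276],6,215),c([39,147],6,165))
print("lid T now pred",ext(T,[.4495,.1318,.159],.08),"obs",c([52,326],4.95,173),c([312],4.95,149))
print("lid T parked pred",ext(T,[.418,-.2343,.042],.08),"obs",c([38,346],6,300),c([332-300],6,172))
print("rim T pred",ext(T,[.4495,.1318,.105],.072),"obs",c([443-396,735-396],6,182),c([348-300],6,158))
E
```

```text
lid S parked pred [269.8 232.2 321.9 264.6] obs [270.2 321.5] [233.8]
lid S lifted pred [270.4 216.9 323.9 248.2] obs [269.8 323.6] [219.1]
lid S now pred [218.9 157.3 262.4 176.3] obs [218.5 262.3] [158.1]
rim S pred [221.3 170.8 260.2 188.9] obs [222.  260.5] [171. 189.]
lid T now pred [183.3 159.6 239.4 215. ] obs [183.  238.4] [211.5]
lid T parked pred [306.8 176.5 358.1 227.3] obs [305.8 357.2] [176.8]
rim T pred [189.2 166.2 237.4 213.9] obs [189.3 238. ] [165.5]
```

Emit:
move_arm:
  rows:
    - [-0.1,-0.16,0.4,0,0,0,-1]
    - [0,0,0.8,0,0,0,-1]
    - [0,0,0.8,0,0,0,-1]
    - [0,0,0.4,0,0,0,-1]
    - [0,0,0.2,0,0,0,-1]
    - [0,0,0,0,0,0,-1]
    - [0,0,0,0,0,0,-1]
    - [0,0,0,0,0,0,-1]

```text
time: 9.9
tool_pos: [0.4504, 0.1304, 0.1646]
tool_rot: [0.0, -0.059, 0.998, 0.0]
contact_force: [0.2, -0.3, -6.3]
gripper_width: 0.151
grasp_force: 59.0
```

Emit:
move_arm:
  rows:
    - [0,0,0.2,0,0,0,-1]
    - [0,0,0.2,0,0,0,-1]
    - [0,0,0.1,0,0,0,-1]
    - [0,0,0,0,0,0,-1]
    - [0,0,0,0,0,0,-1]

```text
time: 10.32
tool_pos: [0.4501, 0.1304, 0.1592]
tool_rot: [-0.0, -0.06, 0.998, 0.0]
contact_force: [0.2, 0.4, -6.6]
gripper_width: 0.151
grasp_force: 59.0
```

Emit:
move_arm:
  rows:
    - [0,0,0.2,0,0,0,-1]
    - [0,0,0.2,0,0,0,-1]
    - [0,0,0.2,0,0,0,-1]
    - [0,0,0.1,0,0,0,-1]
    - [0,0,0,0,0,0,-1]
    - [0,0,0,0,0,0,-1]

```text
time: 10.82
tool_pos: [0.4505, 0.1304, 0.1527]
tool_rot: [0.0, -0.059, 0.998, 0.0]
contact_force: [-0.3, 0.8, -4.3]
gripper_width: 0.148
grasp_force: 59.4
```

Emit:
move_arm:
  rows:
    - [0,0,0.1,0,0,0,-1]
    - [0,0,0.1,0,0,0,-1]
    - [0,0,0,0,0,0,-1]
    - [0,0,0,0,0,0,-1]

```text
time: 11.15
tool_pos: [0.4502, 0.1305, 0.15]
tool_rot: [0.0, -0.059, 0.998, 0.0]
contact_force: [2.3, 2.0, -5.9]
gripper_width: 0.15
grasp_force: 60.0
```

Emit:
move_arm:
  rows:
    - [0,0,0.1,0,0,0,-1]
    - [0,0,0,0,0,0,-1]
    - [0,0,0,0,0,0,-1]

```text
time: 11.4
tool_pos: [0.4503, 0.1304, 0.1495]
tool_rot: [0.0, -0.059, 0.998, 0.0]
contact_force: [2.5, 1.4, -3.4]
gripper_width: 0.147
grasp_force: 60.2
```

Emit:
move_arm:
  rows:
    - [0,0,0.1,0,0,0,-1]
    - [0,0,0,0,0,0,-1]
    - [0,0,0,0,0,0,-1]

```text
time: 11.65
tool_pos: [0.4503, 0.1304, 0.1485]
tool_rot: [0.0, -0.059, 0.998, 0.0]
contact_force: [2.0, 1.8, -4.3]
gripper_width: 0.15
grasp_force: 60.3
```

Emit:
move_arm:
  rows:
    - [0,0,0.1,0,0,0,-1]
    - [0,0,0,0,0,0,-1]
    - [0,0,0,0,0,0,-1]

```text
time: 11.9
tool_pos: [0.4503, 0.1304, 0.1474]
tool_rot: [0.0, -0.059, 0.998, 0.0]
contact_force: [2.5, 2.3, -3.1]
gripper_width: 0.149
grasp_force: 60.3
```

Emit:
move_arm:
  rows:
    - [-0.11,0.09,0.05,0,0,0,-1]
    - [0,0,0,0,0,0,-1]
    - [0,0,0,0,0,0,-1]

```text
time: 12.15
tool_pos: [0.4508, 0.131, 0.147]
tool_rot: [-0.001, -0.06, 0.998, -0.001]
contact_force: [-2.2, -1.2, 0.8]
gripper_width: 0.148
grasp_force: 60.8
```

Emit:
move_arm:
  rows:
    - [0,0,0.1,0,0,0,-1]
    - [0,0,0,0,0,0,-1]
    - [0,0,0,0,0,0,-1]

```text
time: 12.4
tool_pos: [0.451, 0.1311, 0.147]
tool_rot: [-0.0, -0.06, 0.998, -0.0]
contact_force: [-4.5, -1.1, 5.7]
gripper_width: 0.149
grasp_force: 61.5
```

Emit:
move_arm:
  rows:
    - [0,0,0.1,0,0,0,-1]
    - [0,0,0,0,0,0,-1]
    - [0,0,0,0,0,0,-1]

```text
time: 12.65
tool_pos: [0.4512, 0.1311, 0.1469]
tool_rot: [-0.0, -0.06, 0.998, -0.001]
contact_force: [-7.1, -2.3, 10.3]
gripper_width: 0.149
grasp_force: 62.2
```

Emit:
move_arm:
  rows:
    - [0.05,0,-0.1,0,0,0,-1]
    - [0,0,0,0,0,0,-1]
    - [0,0,0,0,0,0,-1]

```text
time: 12.9
tool_pos: [0.4511, 0.1311, 0.1469]
tool_rot: [0.0, -0.059, 0.998, -0.0]
contact_force: [-2.5, -1.2, 6.8]
gripper_width: 0.148
grasp_force: 61.4
```

```bash
python3 snap.py 5 .449 .1315 .12 66; python3 go.py; cat > gr.py <<'E'
import sys
from h import *
f={k:v for k,v in np.load(f"side{sys.argv[1]}.npz").items()}; z=float(sys.argv[2]); c=np.array([float(v) for v in sys.argv[3:5]])
b=f["img"].astype(int); u=proj(f,np.r_[c,z])[0]; yy,xx=np.mgrid[:384,:512]
m=(b[...,1]-b[...,2]>25)&(b[...,1]-b[...,0]>15)&(np.hypot(xx-u[0],yy-u[1])<25)
p=np.c_[xx[m],yy[m]]; w=(b[...,1]-b[...,2])[m]; mean=(p*w[:,None]).sum(0)/w.sum()
P=np.array([onplane(f,q,z) for q in p]); d=P-np.average(P,axis=0,weights=w); d=np.linalg.svd(d*np.sqrt(w)[:,None])[2][0]; d*=np.sign(d[:2]@(P.mean(0)[:2]-c))
e=onplane(f,mean,z)[:2]
print(len(p),"mean",mean.round(1),e.round(4),"r",np.hypot(*(e-c)).round(4),"yaw by centre",np.arctan2(*(e-c)[::-1]).round(3),"by line",np.arctan2(d[1],d[0]).round(3), "line offset from axis mm",(1e3*(d[0]*(c-e)[1]-d[1]*(c-e)[0])).round(1))
E
python3 gr.py 5 .115 .451 .131; python3 gr.py 0 .042 .418 -.2343;python3 gr.py 2 .1012 .418 -.2343;python3 gr.py 3 .159 .4495 .1318
```

```text
side crop origin 208 143 scale 6.0
top crop origin 180 156 scale 6.0
t 13.0 p [0.4511 0.1311 0.1469] yaw -3.022 tilt [ 9.e-04 -6.e-04 -1.e+00] F [-3.35 -2.27  6.16] T [-0.34  0.47  0.01] w 0.15 g 61.4 q6 -1.565
10 mean [250.2 179.7] [0.4675 0.0956] r 0.039 yaw by centre -1.134 by line -1.185 line offset from axis mm -2.0
17 mean [307.8 251.9] [ 0.4351 -0.2707] r 0.0402 yaw by centre -1.132 by line -1.194 line offset from axis mm -2.5
14 mean [309.  235.6] [ 0.4348 -0.2692] r 0.0387 yaw by centre -1.123 by line -1.179 line offset from axis mm -2.1
9 mean [250.  168.8] [0.4665 0.0963] r 0.0393 yaw by centre -1.123 by line -1.152 line offset from axis mm -1.1
```

View pics/snap5.png

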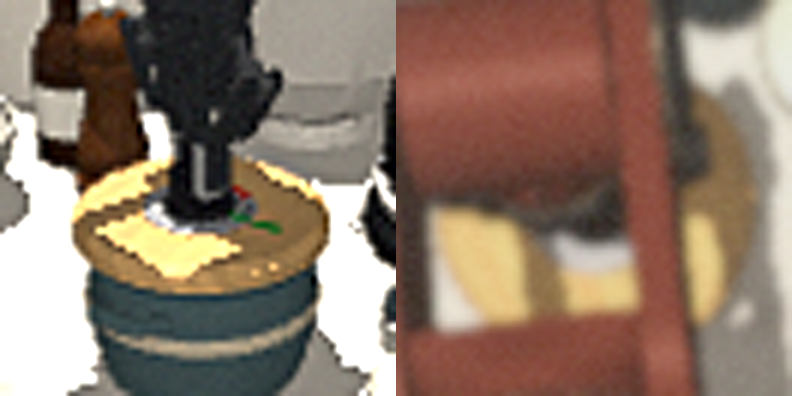

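Lid sits level on the rim. Green mark bears about −1.155 rad and the pointer 0.119, so the knob has to turn about 73° clockwise.

Emit:
move_arm:
  rows:
    - [0,0,-0.05,0,0,2,-1]
    - [0,0,0,0,0,4,-1]
    - [0,0,0,0,0,4,-1]
    - [0,0,0,0,0,4,-1]
    - [0,0,0,0,0,4,-1]
    - [0,0,0,0,0,4,-1]
    - [0,0,0,0,0,4,-1]
    - [0,0,0,0,0,4,-1]
    - [0,0,0,0,0,4,-1]
    - [0,0,0,0,0,3,-1]
    - [0,0,0,0,0,3,-1]
    - [0,0,0,0,0,0,-1]
    - [0,0,0,0,0,0,-1]

```text
time: 14.08
tool_pos: [0.451, 0.1312, 0.1469]
tool_rot: [0.001, 0.285, 0.959, 0.0]
contact_force: [-0.7, -2.2, 4.1]
gripper_width: 0.147
grasp_force: 61.4
```

```bash
python3 snap.py 6 .449 .1315 .12 66; python3 go.py; python3 gr.py 6 .115 .451 .131
```

```text
side crop origin 208 143 scale 6.0
top crop origin 180 156 scale 6.0
t 14.18 p [0.4511 0.1312 0.1469] yaw 2.564 tilt [ 1.2e-03 -2.0e-04 -1.0e+00] F [-1.91 -1.88  4.97] T [-0.33  0.24  0.01] w 0.151 g 61.4 q6 -0.868
10 mean [250.2 179.7] [0.4674 0.0958] r 0.0388 yaw by centre -1.134 by line -1.185 line offset from axis mm -2.0
```

Emit:
move_arm:
  rows:
    - [0,0,0,0,0,2,-1]
    - [0,0,0,0,0,4,-1]
    - [0,0,0,0,0,4,-1]
    - [0,0,0,0,0,4,-1]
    - [0,0,0,0,0,4,-1]
    - [0,0,0,0,0,4,-1]
    - [0,0,0,0,0,4,-1]
    - [0,0,0,0,0,4,-1]
    - [0,0,0,0,0,3,-1]
    - [0,0,0,0,0,0,-1]
    - [0,0,0,0,0,0,-1]
    - [0,0,0,0,0,0,-1]

```text
time: 15.18
tool_pos: [0.4511, 0.1313, 0.1469]
tool_rot: [0.001, 0.545, 0.838, 0.0]
contact_force: [-0.7, -1.5, 5.5]
gripper_width: 0.151
grasp_force: 61.4
```

```bash
python3 snap.py 7 .449 .1315 .12 66; python3 go.py; python3 gr.py 7 .115 .451 .131
```

```text
side crop origin 208 143 scale 6.0
top crop origin 180 156 scale 6.0
t 15.28 p [0.4512 0.1313 0.1469] yaw 1.988 tilt [ 0.0014  0.     -1.    ] F [-0.76 -0.95  5.87] T [-0.29  0.12 -0.05] w 0.144 g 61.4 q6 -0.292
10 mean [250.2 179.7] [0.4674 0.0957] r 0.039 yaw by centre -1.135 by line -1.184 line offset from axis mm -1.9
```

View pics/snap7.png

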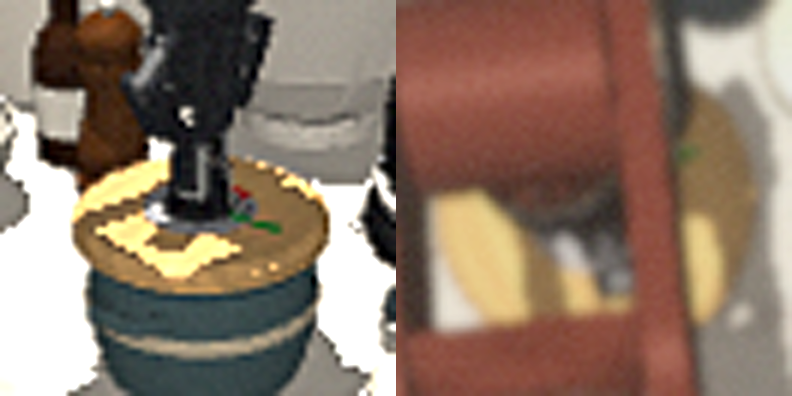

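```bash
python3 - <<'E'
from h import *
f={k:v for k,v in np.load("top7.npz").items()}
b=f["img"].astype(int); yy,xx=np.mgrid[:384,:512]
m=(b[...,1]-b[...,2]>15)&(b[...,1]-b[...,0]>15)&(np.hypot(xx-227.7,yy-180.8)<8); p=np.c_[xx[m],yy[m]]
print(p.tolist())
e=onplane(f,p.mean(0),.115)[:2]-[.4511,.1313]; print(e,np.hypot(*e),np.arctan2(e[1],e[0]))
E
```

```text
[]
[nan nan] nan nan<stdin>:6: RuntimeWarning: Mean of empty slice.
  ret = um.true_divide(
```

Emit:
move_arm:
  rows:
    - [0,0,-0.1,0,0,0,-1]
    - [0,0,-0.1,0,0,0,-1]
    - [0,0,-0.1,0,0,0,-1]
    - [0,0,-0.1,0,0,0,-1]
    - [0,0,-0.2,0,0,0,-1]
    - [0,0,-0.2,0,0,0,-1]
    - [0,0,-0.2,0,0,0,-1]
    - [0,0,-0.2,0,0,0,-1]
    - [0,0,0,0,0,0,-1]
    - [0,0,0,0,0,0,-1]
    - [0,0,0,0,0,0,-1]

```text
time: 16.2
tool_pos: [0.4505, 0.1313, 0.1583]
tool_rot: [-0.0, 0.546, 0.838, -0.0]
contact_force: [1.1, -0.1, -3.9]
gripper_width: 0.148
grasp_force: 60.1
```

Wrist force is −3.9 N, which is the outer lid alone. Continuing straight up.

Emit:
move_arm:
  rows:
    - [0,0,-0.2,0,0,0,-1]
    - [0,0,-0.3,0,0,0,-1]
    - [0,0,-0.4,0,0,0,-1]
    - [0,0,-0.7,0,0,0,-1]
    - [0,0,-1,0,0,0,-1]
    - [0,0,-1,0,0,0,-1]
    - [0,0,-1,0,0,0,-1]
    - [0,0,-1,0,0,0,-1]
    - [0,0,-1,0,0,0,-1]
    - [0,0,-1,0,0,0,-1]
    - [0,0,-0.7,0,0,0,-1]
    - [0,0,-0.4,0,0,0,-1]
    - [0,0,-0.2,0,0,0,-1]
    - [0,0,0,0,0,0,-1]
    - [0,0,0,0,0,0,-1]
    - [0,0,0,0,0,0,-1]
    - [0,0,0,0,0,0,-1]

```text
time: 17.62
tool_pos: [0.4503, 0.1313, 0.2465]
tool_rot: [-0.001, 0.546, 0.838, -0.0]
contact_force: [0.7, -0.2, -3.7]
gripper_width: 0.149
grasp_force: 60.2
```

```bash
python3 snap.py 8 .449 .1315 .15 90; python3 go.py; python3 gr.py 8 .214 .4508 .1313
```

```text
side crop origin 196 124 scale 4.4
top crop origin 167 143 scale 4.4
t 17.72 p [0.4504 0.1312 0.2468] yaw 1.986 tilt [-1.e-03 -1.e-04 -1.e+00] F [ 0.37  0.66 -4.53] T [-0.05 -0.04 -0.02] w 0.149 g 60.2 q6 -0.291
10 mean [249.8 154.6] [0.4666 0.0978] r 0.0371 yaw by centre -1.129 by line -1.205 line offset from axis mm -2.8
```

View pics/snap8.png

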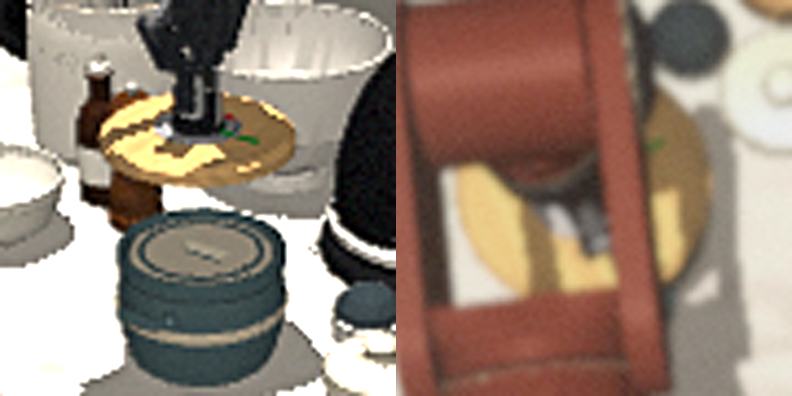

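The inner lid lies level in the crock mouth, slot visible at (205,248). The outer lid hangs level about 10 cm above it, with its mark unchanged. Handing in.

```bash
python3 -c "
from plant import manip
print(manip.job_done())"
```

```text
the job is handed in; nothing more can be done
None
```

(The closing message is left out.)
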